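Lock a setting ring into its holding barrel

ROBOT

A 6-joint arm with a two-finger parallel gripper is mounted at the origin on the work surface; the furniture and walls round the work are solid. World frame = base frame: x ahead of the robot, y to its left, z up, the work surface at z = 0. Lengths are in mm, angles in rad, forces in N, time in s.
With the tool pointing down it reaches from about 350 to 1000 mm from the base axis. Payload 7.1 kg.
Tool frame: the origin (TCP) lies on the centre line of the jaws, within the pads' length; the fingertips stand ahead of it and the grasp point (between the pads) lies 3 mm ahead of it (ctrl.tcp_to_tips is the z of the fingertips in the tool frame, in mm); z points along the fingers, y is the line along which they close (so a half turn about z gives the same grasp; the last joint's range is limited). The gripper opens to 85 mm and grips with 20 to 120 N. Pads are 22 mm wide; open, the fingers measure 114 mm over their backs; the gripper's body (76 mm by 85 mm) begins 54 mm behind the grasp point. The pads swing forward as they close: fully open they stand 13 mm farther back than shut.
Start: joints at [-1.207, 0.423, 1.63, -0, 1.089, -0.019], TCP at [233.466, -579.74, 253.319] pointing down, gripper open.
Joint ranges: [-3, 3], [-0.9, 2.11], [0.09, 2.58], [-1.31, 4.45], [0.11, 2.69], [-2.54, 2.54]. Speed limits (rad/s): [2.39, 2.39, 3.01, 3.14, 3.14, 3.14].

INTERFACE

Orientations are given as a unit quaternion [x, y, z, w].
In Python, from bench import ctrl, camrig gives the robot as it stands (ctrl), with the cameras (camrig).
- The arm moves only by the tool shift_gripper, called in YAML: its name, and indented under it one key for each argument. Schema: {"type":"object","properties":{"plan":{"type":"array","items":{"type":"number"},"minItems":5,"maxItems":60},"grip_n":{"type":"number"},"only":{"type":"string"},"quiet":{"type":"boolean"},"lines":{"type":"string"}},"required":["plan"],"additionalProperties":false}. plan is one flat list of numbers that holds 1 to 12 rows one after another, with no inner brackets; each row has 5 numbers: dx, dy, dz in normalised numbers (1 is 750 mm), then a turn about the tool's z in normalised numbers (1 is pi rad), then the opening from 0.0 (shut) to 1.0 (fully open); each row is the pose to reach, as a shift and turn from the pose commanded when the call began, along the tool's axes at that moment; what a row does not reach only later rows make up. A row lasts 1/10 s, in which the tool goes at most 50 mm and 0.15 rad, less where a joint would pass 70% of its speed; a pose out of reach is approached as far as the arm can. The fingers move at their own pace and stop on an object; grip_n is the grip in N (left out, the last holds). Time passes only in rows, so rows that do not move let the fingers close. The tool returns the time, the measured TCP pose, the force, the opening and the grip force at its end. only (a regular expression) keeps the lines of the reply that match it, lines (a string "A,B") keeps lines A to B, and quiet returns only ok. Input that does not fit is refused with a message, and nothing moves.
- ctrl.observe(): the state, without advancing time (a new reading comes with each control period).
- camrig.capture(name): name is "side" or "top"; returns the picture (384x512x3 uint8, red, green, blue); there is no depth.
- camrig.camera_params(name): a dict with "mtx" (3x3 intrinsics, pixels), "dist_coeffs" ([k1, k2, p1, p2, k3] as OpenCV has them; the pictures are not rectified), "rvec" (rotation vector, rad) and "tvec" (3), from world to camera coordinates, as OpenCV has them. Camera axes: x right, y down, z forward; pixel columns grow to the right and rows downward; lengths in mm; the calibration is good to about 2 mm. A picture is of the moment at which its call begins. camera_params takes no time and is no camera call.
- ctrl.close_job(): hands the job in; it is judged then, once.
The state is a dict: "time_s": time; "joint_positions": joint angles; "qvel": joint speeds; "tau": joint torques, N m; "position": TCP position; "tcp_rot": TCP orientation; "force": force on the tool from outside, world axes, zero at the start; "ft_torque": the same for the moment, N m; "opening": opening from 0.0 (shut) to 1.0 (fully open); "grasp_force": force on a finger pad.
Only numpy, scipy, OpenCV 4.12 (cv2) and the standard library are available. Lean on these libraries where they do the work, as an engineer would, in place of code of your own. Each camera call takes 0.05 s, during which the arm holds its last target. There are 200 camera calls.

TASK

Put the plain steel setting ring flat into the open aluminium barrel, then set the brass retaining ring down on top of it with its two lugs passing through the two gaps between the blue lips at the barrel's mouth. Turn the retaining ring about a quarter turn, either way, so that both lugs lie fully under the lips, and let go of it.

Things in the scene. Friction and masses are not known exactly. Their poses are not given: they have to be found in the camera images.
- barrel: Round aluminium barrel, open on top, fixed to the plate by a 128 mm flange. Origin: centre of its underside, z up. 106 mm outside diameter, 49 mm high, inner floor at z = 10 mm. Bore 70 mm diameter up to z = 28 mm, above it a groove 94 mm in diameter up to z = 42 mm.
- barrel_mouth (a point): Centre of the barrel's mouth, on its axis at its top, z = 49 mm; axes as the barrel's. Two blue lips, z = 42 to 49 mm above the plate, reach inward to a 70 mm diameter circle; each spans 90 degrees, centred on the barrel's +x and -x. The 90 degree gaps between them are centred on +y and -y and are 94 mm wide from wall to wall.
- setting_ring: Plain steel setting ring with a hole, lying flat: outside diameter 54 mm, height 20 mm, 0.25 kg. Origin: centre of its underside, z up. Grip it across its outside by the upper part and let it fall from the barrel's mouth, where it drops flat to the floor. A tall measuring arm at the right has its handle near x = 0.5, y = -0.2 m: draw in to 0.3 m from the base before swinging past it.
- retaining_ring: Brass disc, dark in the middle, 54 mm diameter, 7 mm thick, 0.2 kg. Origin: centre of underside. Two lugs along +x and -x, 11 mm wide, 6 thick, out to 42 mm from centre. Black handle bar along x: 56 mm long, 12 wide, z = 34 to 50. Alike after a half turn. On the setting ring in the barrel its underside is at 30 mm; the lugs have 6 mm play below the lips. Turns freely, no stop.

How it is judged (in metres and radians):
On the way, in this order (a step that is already met when the one before it is completed fails the run):
1. the setting ring lies flat on the floor of the barrel (horizontal distance between setting_ring and barrel below 0.012 m and z of setting_ring in the frame of barrel below 0.014 m and angle between setting_ring's own z axis and vertical below 0.12 rad), for 0.2 s.
2. the retaining ring is down on the setting ring inside the barrel (horizontal distance between retaining_ring and barrel below 0.012 m and z of retaining_ring in the frame of barrel below 0.037 m and angle between retaining_ring's own z axis and vertical below 0.15 rad), for 0.1 s.
At the end, for the whole second after the job is handed in: Setting ring flat on the barrel's floor and retaining ring flat on it (within 7 degrees, 12 mm of the barrel's axis, its underside under 35 mm above the barrel's), its lugs within 34 degrees of the middle of the lips, so fully under them; both at rest and released (all of step 1 and horizontal distance between retaining_ring and barrel below 0.012 m and z of retaining_ring in the frame of barrel below 0.035 m and angle between retaining_ring's own z axis and vertical below 0.12 rad and angle between the x axis of retaining_ring and the x axis of barrel, either way round below 0.6 rad and linear speed of each of retaining_ring, setting_ring below 0.02 m/s); the robot touches nothing.
It also fails if it takes over 56 s, if anything falls off the work surface, if the arm or the gripper's body presses on something with over 40 N, if the wrist force passes 120 N, or if a joint passes its speed limit or range.

## Working session

There is one attempt and no reset: what is moved stays moved. The work goes in short steps, Python scripts to look and compute and a tool call to move; the robot and the scene stay as the last step left them, time stands still between calls to the robot, and variables do not carry over. Pictures are saved under pics/ and viewed, at most 13 in all, crops included, and the job is handed in when it is done.

```bash
ls; mkdir -p pics; python3 - <<'E'
from bench import ctrl, camrig
import cv2
for n in("top","side"):
    cv2.imwrite(f"pics/{n}0.png",camrig.capture(n)[:,:,::-1]); print(n,camrig.camera_params(n))
print(ctrl.observe(),ctrl.tcp_to_tips)
E
```

```text
bench.py
pics
top {'mtx': array([[400.96768715,   0.        , 255.03213216],
       [  0.        , 400.96768715, 189.91887823],
       [  0.        ,   0.        ,   1.        ]]), 'dist_coeffs': array([-0.10537186,  0.        ,  0.        ,  0.        ,  0.        ]), 'rvec': array([ 2.11327434, -2.15404521,  0.21060993]), 'tvec': array([ 86.85068489, 527.06173526, 823.53597446])}
side {'mtx': array([[369.24346378,   0.        , 257.73949954],
       [  0.        , 369.24346378, 190.46143531],
       [  0.        ,   0.        ,   1.        ]]), 'dist_coeffs': array([0.01184199, 0.        , 0.        , 0.        , 0.        ]), 'rvec': array([ 2.12216491, -0.12992082,  0.09176656]), 'tvec': array([-499.41163915,  137.05119485,  737.68592345])}
{'time_s': 0.1, 'joint_positions': array([-1.20699903e+00,  4.23791899e-01,  1.63064049e+00, -2.02165887e-05,
        1.08860743e+00, -1.90030705e-02]), 'qvel': array([ 6.47426881e-05,  1.37351322e-04, -1.60243231e-03,  2.30810389e-04,
       -3.44400526e-04, -9.90043199e-04]), 'tau': array([-1.49017655e-03, -5.58427978e+01, -2.82446229e+01, -4.84202621e-05,
        3.05001391e-03, -5.46695318e-06]), 'position': array([ 233.29517993, -579.30510711,  252.59567303]), 'tcp_rot': array([ 9.81737686e-01,  1.90238254e-01, -1.32946581e-04, -7.11322820e-04]), 'force': array([ 0.15484526,  0.27601519, -0.32339046]), 'ft_torque': array([-0.03858914,  0.00876159, -0.00191243]), 'grasp_force': 0.0, 'opening': 1.0002775390577403} 22.0
```

View pics/top0.png

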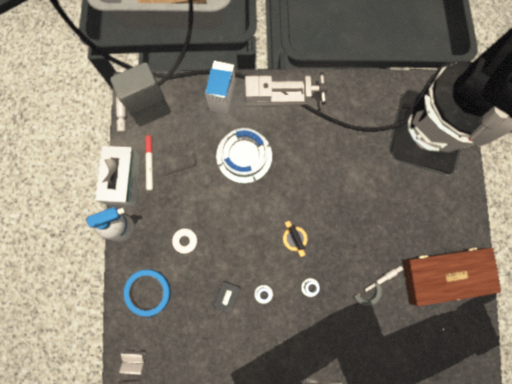

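View pics/side0.png

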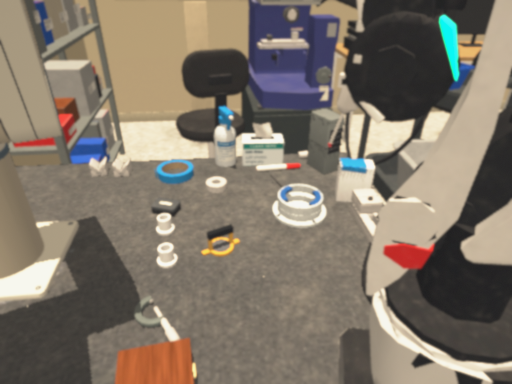

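The top view shows the barrel at about (245,155), the brass ring at (295,238) and a pale ring at (184,241). The side view shows them at (300,203), (220,243) and (216,183). I'll enlarge these to get exact pixels.

```bash
cat > h.py <<'E'
import numpy as np,cv2
from bench import ctrl, camrig
def cam(n):
    p=camrig.camera_params(n);return p['mtx'],p['dist_coeffs'],p['rvec'],p['tvec']
def proj(n,P):
    K,d,r,t=cam(n);return cv2.projectPoints(np.float64(P).reshape(-1,3),r,t,K,d)[0].reshape(-1,2)
def plane(n,uv,z):
    K,d,r,t=cam(n);R=cv2.Rodrigues(r)[0]
    q=cv2.undistortPoints(np.float64(uv).reshape(-1,1,2),K,d).reshape(-1,2)
    D=np.c_[q,np.ones(len(q))]@R;C=-R.T@t
    return C+D*((z-C[2])/D[:,2:])
E
python3 - <<'E'
from h import *
t=cv2.imread('pics/top0.png');s=cv2.imread('pics/side0.png')
c=lambda im,x,y,w,h,k:cv2.resize(im[y:y+h,x:x+w],None,fx=k,fy=k,interpolation=cv2.INTER_CUBIC)
a=c(t,165,120,160,100,5) ;b=c(t,165,215,160,100,5)
cv2.imwrite('pics/a.png',cv2.resize(c(t,165,120,160,120,5),(800,600)))
cv2.imwrite('pics/b.png',c(t,165,205,160,110,5))
cv2.imwrite('pics/c.png',c(s,140,160,200,120,4))
print(plane('top',[(245,155),(295,238),(184,241),(264,294),(311,288),(225,295),(430,130)],0).round())
print(plane('side',[(300,203),(220,243),(216,183),(166,260)],0).round())
print(proj('top',[(0,0,0),(500,-200,0),(500,-200,200)]).round(),proj('side',[(0,0,0),(500,-200,0),(500,-200,200)]).round())
E
```

```text
[[ 620.   98.    0.]
 [ 426.  -12.    0.]
 [ 424.  238.    0.]
 [ 304.   61.    0.]
 [ 314.  -44.    0.]
 [ 303.  147.    0.]
 [ 678. -352.    0.]]
[[628. 134.   0.]
 [423.   2.   0.]
 [423. 255.   0.]
 [313. -39.   0.]]
[[295. 435.]
 [375. 204.]
 [408. 188.]] [[  6. 259.]
 [271. 316.]
 [275. 221.]]
```

View pics/a.png

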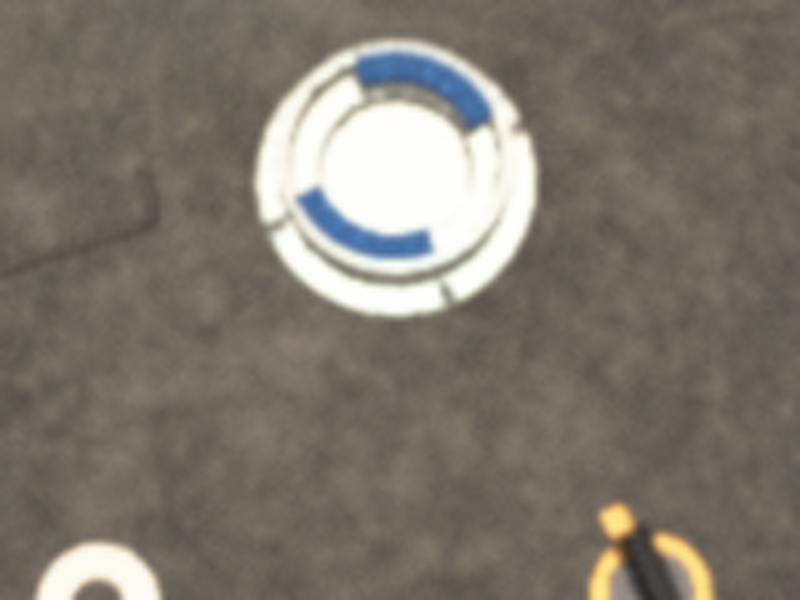

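View pics/b.png

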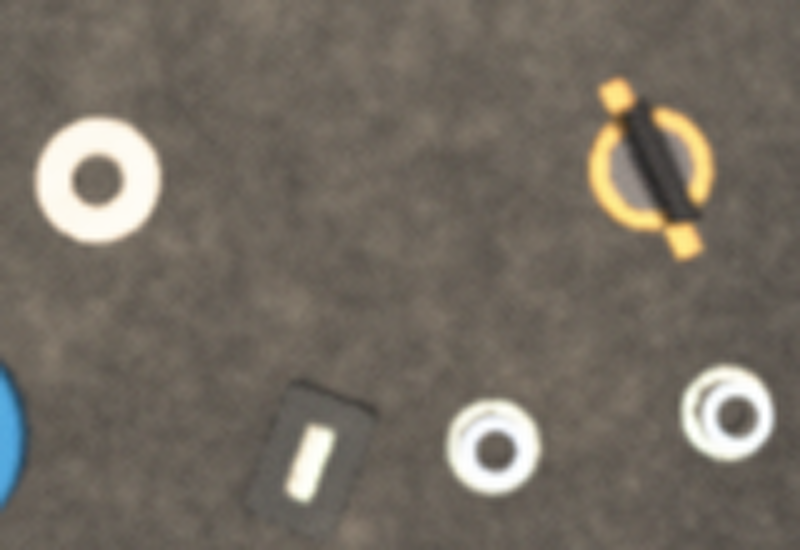

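View pics/c.png

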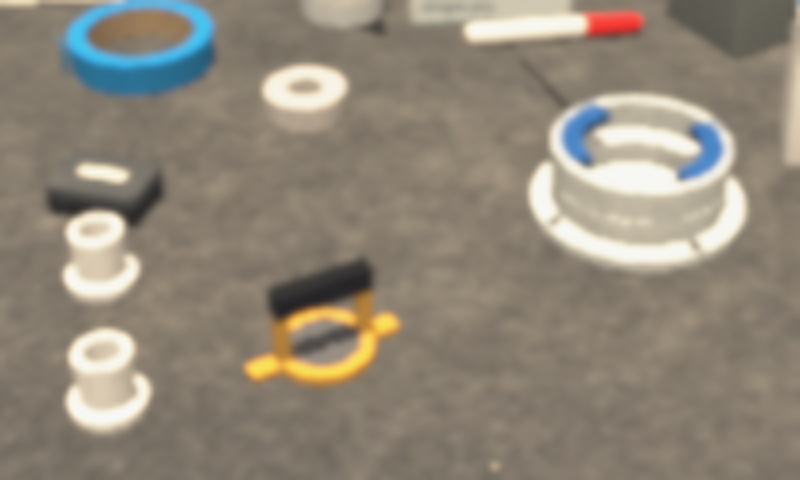

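Top crop: the lip corners are (357,57), (493,122), (297,197) and (433,252), the pale ring's centre is (98,180) and the brass lugs are at (617,95) and (686,242). The plain ring has the right size for the setting ring, and the two flanged bushings are decoys. Side crop: ring top at (305,87), lugs at (262,368) and (388,325), barrel mouth at (641,143). Next I convert these to world coordinates.

```bash
python3 - <<'E'
from h import *
A=lambda p,x,y,k:(np.float64(p)+.5)/k-.5+[x,y]
bc=plane('top',A([(357,57),(493,122),(297,197),(433,252)],165,120,5),49)
print('barrel',bc.round(1),bc.mean(0).round(1),'side',plane('side',A([(641,143)],140,160,4),49).round(1))
# lip axis: midpoints of each lip's corners
m=(bc[0]+bc[1])/2-(bc[2]+bc[3])/2;print('bx yaw deg',np.degrees(np.arctan2(m[1],m[0])))
s=plane('top',A([(36,180),(161,180),(98,117),(98,243),(98,180)],165,205,5),20);print('set',s.round(1),plane('side',A([(305,87)],140,160,4),20).round(1))
for n,p,o in(('top',[(617,95),(686,242)],(165,205,5)),('side',[(262,368),(388,325)],(140,160,4))):
    l=plane(n,A(p,*o),6);d=l[0]-l[1];print('ret',n,l.mean(0).round(1),np.hypot(*d[:2]),np.degrees(np.arctan2(d[1],d[0])))
h=plane('side',A([(273,301),(370,270)],140,160,4),44);print('handle side',h.round(1))
from scipy.spatial.transform import Rotation as R
print(R.from_quat(ctrl.observe()['tcp_rot']).as_matrix().round(3))
E
```

```text
barrel [[662.7 116.5  49. ]
 [631.5  56.6  49. ]
 [598.6 143.6  49. ]
 [572.7  84.3  49. ]] [616.4 100.2  49. ] side [[614.7  94.   49. ]]
bx yaw deg -24.035960627945393
set [[423.7 261.5  20. ]
 [422.9 206.3  20. ]
 [451.  234.3  20. ]
 [395.8 233.9  20. ]
 [423.3 234.1  20. ]] [[422.5 229.4  20. ]]
ret top [424.8 -10.8   6. ] 72.16206527696042 23.36244330446198
ret side [424.6 -15.8   6. ] 71.93574531987326 -158.10127640785214
handle side [[399.  -23.1  44. ]
 [449.2  -3.2  44. ]]
[[ 0.928  0.374 -0.001]
 [ 0.374 -0.928  0.001]
 [ 0.    -0.001 -1.   ]]
```

```bash
cat >> h.py <<'E'
from scipy.spatial.transform import Rotation as Rn
def rows(W,p=None):
    o=ctrl.observe();R=Rn.from_quat(o['tcp_rot']).as_matrix()
    y=np.arctan2(R[1,1],R[0,1]);print('tool y deg',np.degrees(y).round(2),'joints',o['joint_positions'].round(2),'pos',o['position'].round(1))
    yt=np.array([np.cos(y),np.sin(y),0]);zt=np.array([0,0,-1.]);xt=np.cross(yt,zt)
    d=np.float64(W)-(o['position'] if p is None else p);print((d@np.c_[xt,yt,zt]).round(1))
E
python3 -c "
from h import *
rows([(120,-290,253),(230,-215,253),(310,-80,253),(340,60,253),(423,232,253),(423,232,120),(423,232,25)],[233.466,-579.74,253.319])"
```

```text
tool y deg -68.07 joints [-1.21  0.42  1.63 -0.    1.09 -0.02] pos [ 233.3 -579.3  252.6]
[[ 3.000e+00 -3.112e+02  3.000e-01]
 [ 1.330e+02 -3.396e+02  3.000e-01]
 [ 2.577e+02 -4.350e+02  3.000e-01]
 [ 3.378e+02 -5.536e+02  3.000e-01]
 [ 4.790e+02 -6.822e+02  3.000e-01]
 [ 4.790e+02 -6.822e+02  1.333e+02]
 [ 4.790e+02 -6.822e+02  2.283e+02]]
```

Careful with the scale: shifts go in shares of 750 mm and turns go in shares of pi rad. That gives: -340 mm / 750 = -0.4533, -311 mm / 750 = -0.4147.

shift_gripper:
  plan: [0.004,-0.4147,0,0,1,0.004,-0.4147,0,0,1,0.004,-0.4147,0,0,1,0.004,-0.4147,0,0,1,0.004,-0.4147,0,0,1,0.004,-0.4147,0,0,1,0.004,-0.4147,0,0,1,0.004,-0.4147,0,0,1,0.1773,-0.4533,0,0,1,0.1773,-0.4533,0,0,1,0.1773,-0.4533,0,0,1,0.1773,-0.4533,0,0,1]
  grip_n: 40

```text
time_s: 1.3
position: [233.8, -214.7, 253.9]
tcp_rot: [0.981, 0.193, 0.001, 0.001]
force: [-0.8, -0.5, 0.8]
opening: 1.0
grasp_force: 0.0
```

```bash
python3 -c "
from h import *
rows([(310,-80,253),(340,60,253),(423,232,253),(423,232,120)])"
```

```text
tool y deg -67.78 joints [-0.78 -0.06  2.25  0.    0.96  0.4 ] pos [ 233.8 -214.7  253.9]
[[ 121.5  -95.8    0.9]
 [ 202.2 -214.1    0.9]
 [ 344.1 -341.9    0.9]
 [ 344.1 -341.9  133.9]]
```

Scaled: 344 mm / 750 = 0.4587, -342 mm / 750 = -0.456.

shift_gripper:
  plan: [0.1627,-0.128,0,0,1,0.1627,-0.128,0,0,1,0.1627,-0.128,0,0,1,0.1627,-0.128,0,0,1,0.2693,-0.2853,0,0,1,0.2693,-0.2853,0,0,1,0.2693,-0.2853,0,0,1,0.4587,-0.456,0,0,1,0.4587,-0.456,0,0,1,0.4587,-0.456,0,0,1,0.4587,-0.456,0,0,1,0.4587,-0.456,0,0,1]

```text
time_s: 2.5
position: [425.5, 234.5, 253.3]
tcp_rot: [0.982, 0.191, 0.002, -0.001]
force: [0.5, -1.4, 1.3]
opening: 0.999
grasp_force: 0.0
```

```bash
python3 -c "
from h import *
rows([(423,232,253),(423,232,70)])"
```

```text
tool y deg -67.94 joints [0.48 0.22 1.93 0.   0.99 1.66] pos [425.5 234.5 253.3]
[[ -3.3   1.4   0.3]
 [ -3.3   1.4 183.3]]
```

Scaled: 178 mm / 750 = 0.2373, 160 mm / 750 = 0.2133.

shift_gripper:
  plan: [-0.0027,0.0013,0.08,0,1,-0.0027,0.0013,0.1467,0,1,-0.0027,0.0013,0.2133,0,1,-0.0027,0.0013,0.2373,0,1,-0.0027,0.0013,0.2373,0,1,-0.0027,0.0013,0.2373,0,1]

```text
time_s: 3.1
position: [420.6, 228.6, 75.2]
tcp_rot: [0.982, 0.19, -0.0, 0.0]
force: [0.6, 0.1, -0.2]
opening: 1.003
grasp_force: 0.0
```

```bash
python3 -c "
from h import *
rows([(423,232,25)])
s=camrig.capture('side');t=camrig.capture('top')
c=lambda im,x,y,w,h,k:cv2.resize(im[y:y+h,x:x+w],None,fx=k,fy=k,interpolation=cv2.INTER_CUBIC)
cv2.imwrite('pics/d.png',np.hstack([c(s,150,110,130,130,3),c(t,120,170,130,130,3)])[:,:,::-1])
p=ctrl.observe()['position'];print(proj('side',[p+[0,0,-22]]),proj('top',[p]))
"
```

```text
tool y deg -68.13 joints [ 0.47  0.52  2.05 -0.    0.58  1.66] pos [420.6 228.6  75.2]
[[ 3.5 -2.3 50.2]]
[[214.79515271 169.73843939]] [[182.01051163 239.97139004]]
```

View pics/d.png

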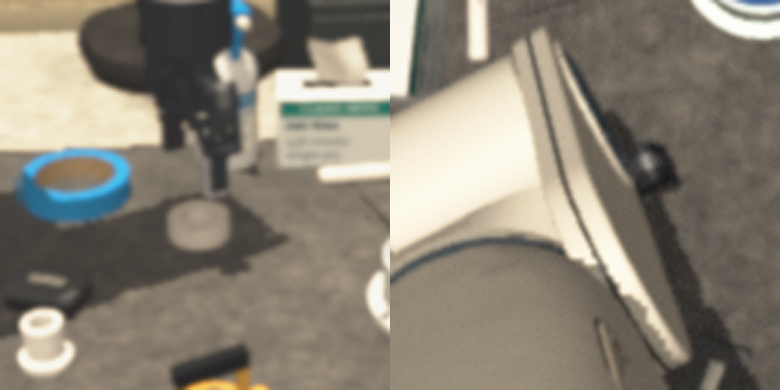

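The side view shows the fingertips at about (175,150) and (217,190) in the crop. They straddle the ring and agree with the calibration to within a pixel, so I go down and grip.

shift_gripper:
  plan: [0.004,-0.0027,0.0333,0,1,0.004,-0.0027,0.0653,0,1,0.004,-0.0027,0.0653,0,1,0.004,-0.0027,0.0653,0,1,0.004,-0.0027,0.0653,0,0.4,0.004,-0.0027,0.0653,0,0.4,0.004,-0.0027,0.0653,0,0.4,0.004,-0.0027,0.0653,0,0.4,0.004,-0.0027,0.0653,0,0.4,0.004,-0.0027,0.0653,0,0.4]
  grip_n: 40

```text
time_s: 4.2
position: [422.6, 232.7, 27.8]
tcp_rot: [0.982, 0.19, 0.001, -0.0]
force: [-1.2, -1.6, 12.8]
opening: 0.603
grasp_force: 39.6
```

```bash
python3 -c "
from h import *
rows([(423,232,25)])"
```

```text
tool y deg -68.08 joints [ 0.48  0.62  2.04 -0.    0.48  1.67] pos [422.6 232.7  27.8]
[[0.2 0.8 2.8]]
```

Scaled: -110 mm / 750 = -0.1467, -80 mm / 750 = -0.1067.

shift_gripper:
  plan: [0,0,-0.0533,0,0.4,0,0,-0.1067,0,0.4,0,0,-0.1467,0,0.4,0,0,-0.1467,0,0.4]
  grip_n: 60

```text
time_s: 4.6
position: [423.9, 233.5, 140.2]
tcp_rot: [0.982, 0.19, 0.004, -0.001]
force: [0.3, -0.3, -2.4]
opening: 0.593
grasp_force: 69.3
```

```bash
python3 -c "
from h import *
rows([(615.6,97,130),(615.6,97,75)])"
```

```text
tool y deg -68.06 joints [ 0.48  0.39  2.02 -0.    0.72  1.67] pos [423.9 233.5 140.2]
[[126.8 198.2  10.2]
 [126.8 198.2  65.2]]
```

Scaled: 198 mm / 750 = 0.264, 165 mm / 750 = 0.22, 0.8 rad / 3.1416 = 0.2546.

shift_gripper:
  plan: [0.04,0.06,0,0.0477,0.4,0.0733,0.1133,0,0.0955,0.4,0.1067,0.1667,0,0.1432,0.4,0.14,0.22,0,0.191,0.4,0.1693,0.264,0,0.2387,0.4,0.1693,0.264,0,0.2546,0.4,0.1693,0.264,0,0.2546,0.4,0.1693,0.264,0,0.2546,0.4,0.1693,0.264,0,0.2546,0.4]
  grip_n: 60

```text
time_s: 5.5
position: [612.3, 96.6, 135.6]
tcp_rot: [0.979, -0.206, -0.001, 0.0]
force: [0.1, -1.0, -2.4]
opening: 0.594
grasp_force: 69.2
```

```bash
python3 -c "
from h import *
rows([(615.6,97,76)])
s=camrig.capture('side')
c=lambda im,x,y,w,h,k:cv2.resize(im[y:y+h,x:x+w],None,fx=k,fy=k,interpolation=cv2.INTER_CUBIC)
cv2.imwrite('pics/e.png',c(s,230,110,130,130,4)[:,:,::-1])
"
```

```text
tool y deg -113.78 joints [0.14 0.56 1.71 0.   0.87 2.12] pos [612.3  96.6 135.6]
[[ 2.9 -1.7 59.6]]
```

View pics/e.png

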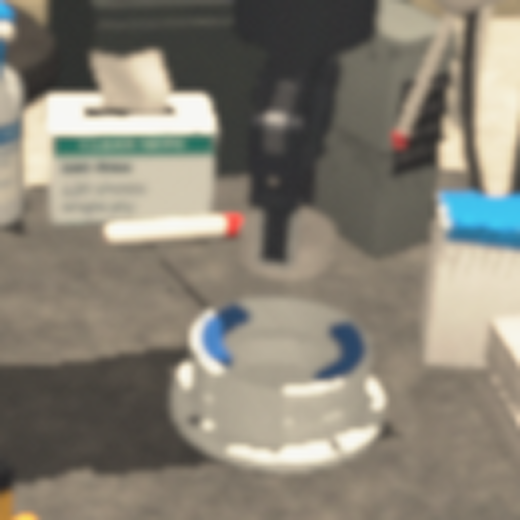

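```bash
python3 -c "
from h import *
p=proj('side',[(612.3,96.6,118),(612.3,96.6,49),(615.6,97,49),(615.6,94,49),(615.6,104,49)]);print(p,(p-[230,110])*4)
"
```

```text
[[300.85553247 168.89164677]
 [298.63415035 194.83966711]
 [299.9734764  194.66730376]
 [300.26357199 195.35097108]
 [299.30314697 193.0875057 ]] [[283.42212987 235.56658709]
 [274.53660141 339.35866843]
 [279.89390558 338.66921504]
 [281.05428794 341.40388431]
 [277.21258787 332.35002281]]
```

The setting ring hangs level, about 8 mm below the near fingertip, with its centre near (288,240) in the crop. The mouth's centre is near (279,338), which fits the predicted projection to 1–2 mm. I lower and release.

Scaled: 60 mm / 750 = 0.08, 30 mm / 750 = 0.04.

shift_gripper:
  plan: [0.0013,-0.0013,0.04,0,0.4,0.0013,-0.0013,0.08,0,0.4,0.0013,-0.0013,0.08,0,0.4,0.0013,-0.0013,0.08,0,0.4,0.0013,-0.0013,0.08,0,0.4]

```text
time_s: 6.05
position: [615.8, 97.1, 77.9]
tcp_rot: [0.978, -0.207, 0.001, -0.0]
force: [0.6, 0.9, -2.6]
opening: 0.591
grasp_force: 69.2
```

shift_gripper:
  plan: [0,0,0,0,1,0,0,0,0,1,0,0,0,0,1,0,0,0,0,1,0,0,0,0,1,0,0,-0.06,0,1,0,0,-0.12,0,1,0,0,-0.1733,0,1,0,0,-0.1733,0,1]

```text
time_s: 6.95
position: [618.3, 97.1, 212.6]
tcp_rot: [0.978, -0.207, 0.005, -0.002]
force: [0.9, -0.3, -0.2]
opening: 1.002
grasp_force: 0.0
```

```bash
python3 -c "
from h import *
rows([(424.7,-13.3,210),(424.7,-13.3,46)])
s=camrig.capture('side')
c=lambda im,x,y,w,h,k:cv2.resize(im[y:y+h,x:x+w],None,fx=k,fy=k,interpolation=cv2.INTER_CUBIC)
cv2.imwrite('pics/f.png',c(s,180,150,160,120,5)[:,:,::-1])
"
```

```text
tool y deg -113.9 joints [0.14 0.47 1.66 0.   1.   2.12] pos [618.3  97.1 212.6]
[[-132.3  179.4    2.6]
 [-132.3  179.4  166.6]]
```

View pics/f.png

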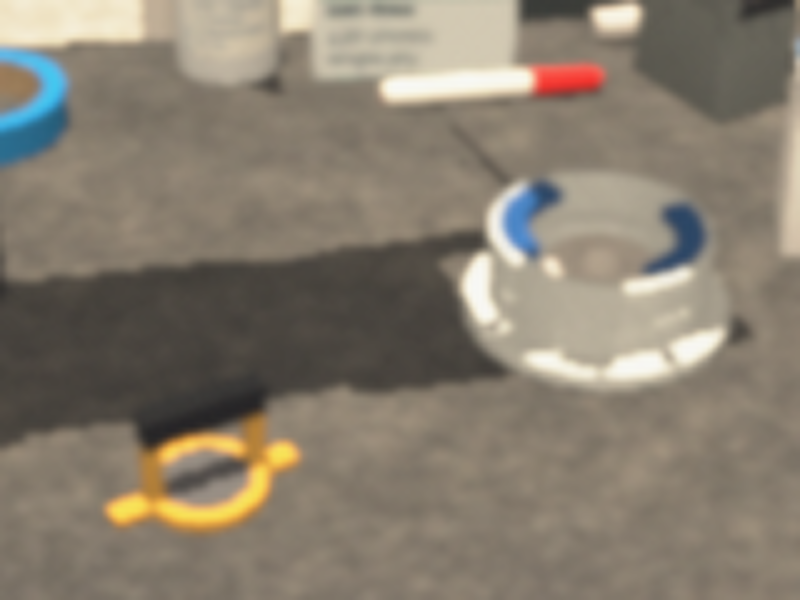

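The setting ring is in the barrel, with its top and hole at about (600,260). The brass ring hasn't moved and its handle is at (200,410). Next is the brass ring.

Scaled: 179 mm / 750 = 0.2387, 150 mm / 750 = 0.2, -0.81 rad / 3.1416 = -0.2578.

shift_gripper:
  plan: [-0.04,0.0533,0,-0.0477,1,-0.08,0.1067,0,-0.0955,1,-0.1133,0.1533,0,-0.1432,1,-0.1467,0.2,0,-0.191,1,-0.176,0.2387,0,-0.2387,1,-0.176,0.2387,0,-0.2578,1,-0.176,0.2387,0.0533,-0.2578,1,-0.176,0.2387,0.1133,-0.2578,1,-0.176,0.2387,0.1467,-0.2578,1,-0.176,0.2387,0.1467,-0.2578,1,-0.176,0.2387,0.1467,-0.2578,1]

```text
time_s: 8.1
position: [420.9, -13.5, 95.9]
tcp_rot: [0.981, 0.195, -0.001, -0.0]
force: [0.8, -0.1, 0.5]
opening: 1.003
grasp_force: 0.0
```

```bash
python3 -c "
from h import *
rows([(424.7,-13.3,45)])
s=camrig.capture('side')
c=lambda im,x,y,w,h,k:cv2.resize(im[y:y+h,x:x+w],None,fx=k,fy=k,interpolation=cv2.INTER_CUBIC)
cv2.imwrite('pics/g.png',c(s,160,150,130,130,4)[:,:,::-1])
"
```

```text
tool y deg -67.49 joints [-0.06  0.42  2.16 -0.    0.56  1.12] pos [420.9 -13.5  95.9]
[[ 3.6  1.3 50.9]]
```

View pics/g.png

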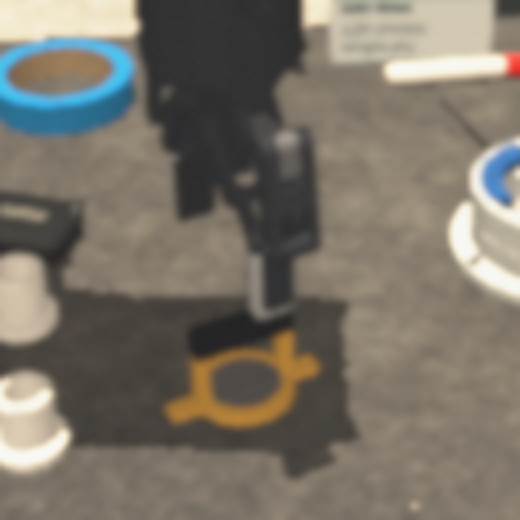

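The fingers straddle the black handle: the near tip is at (270,310), the far tip at (195,215) and the handle's middle at (242,333). I descend and close.

Scaled: 50 mm / 750 = 0.0667, 25 mm / 750 = 0.0333.

shift_gripper:
  plan: [0.0053,0.0013,0.0333,0,1,0.0053,0.0013,0.0667,0,1,0.0053,0.0013,0.0667,0,1,0.0053,0.0013,0.0667,0,1,0.0053,0.0013,0.0667,0,0,0.0053,0.0013,0.0667,0,0,0.0053,0.0013,0.0667,0,0,0.0053,0.0013,0.0667,0,0,0.0053,0.0013,0.0667,0,0,0.0053,0.0013,0.0667,0,0,0.0053,0.0013,0.0667,0,0,0.0053,0.0013,0.0667,0,0]
  grip_n: 60

```text
time_s: 9.35
position: [425.8, -12.9, 46.7]
tcp_rot: [0.981, 0.195, 0.0, 0.0]
force: [-1.3, 0.0, 7.8]
opening: 0.131
grasp_force: 58.9
```

shift_gripper:
  plan: [0,0,-0.0533,0,0,0,0,-0.1067,0,0,0,0,-0.1467,0,0,0,0,-0.1467,0,0,0,0,-0.1467,0,0]
  grip_n: 60

```text
time_s: 9.85
position: [425.6, -12.9, 156.4]
tcp_rot: [0.981, 0.195, 0.0, 0.0]
force: [-0.2, 0.7, -3.7]
opening: 0.129
grasp_force: 59.6
```

```bash
python3 -c "
from h import *
rows([(615.6,97,155)])"
```

```text
tool y deg -67.49 joints [-0.06  0.3   2.13 -0.    0.72  1.12] pos [425.6 -12.9 156.4]
[[217.6 -28.8   1.4]]
```

Scaled: 217 mm / 750 = 0.2893, 180 mm / 750 = 0.24, -0.76 rad / 3.1416 = -0.2419.

shift_gripper:
  plan: [0.06,-0.008,0,-0.0477,0,0.12,-0.016,0,-0.0955,0,0.18,-0.024,0,-0.1432,0,0.24,-0.032,0,-0.191,0,0.2893,-0.0387,0,-0.2387,0,0.2893,-0.0387,0,-0.2419,0,0.2893,-0.0387,0,-0.2419,0,0.2893,-0.0387,0,-0.2419,0,0.2893,-0.0387,0,-0.2419,0]

```text
time_s: 10.75
position: [613.6, 96.2, 155.3]
tcp_rot: [0.839, 0.544, -0.001, -0.0]
force: [-0.4, -0.1, -3.7]
opening: 0.128
grasp_force: 59.5
```

```bash
python3 -c "
from h import *
rows([(615.6,97,77)])
s=camrig.capture('side')
c=lambda im,x,y,w,h,k:cv2.resize(im[y:y+h,x:x+w],None,fx=k,fy=k,interpolation=cv2.INTER_CUBIC)
cv2.imwrite('pics/i.png',c(s,230,110,130,130,4)[:,:,::-1])
o=ctrl.observe()['position'];p=proj('side',[o+[0,0,-40],(615.6,97,49)]);print((p-[230,110])*4)
"
```

```text
tool y deg -24.03 joints [ 0.14  0.54  1.7  -0.    0.9   0.56] pos [613.6  96.2 155.3]
[[ 1.5  1.5 78.3]]
[[286.15187869 239.18687076]
 [279.89390558 338.66921504]]
```

View pics/i.png

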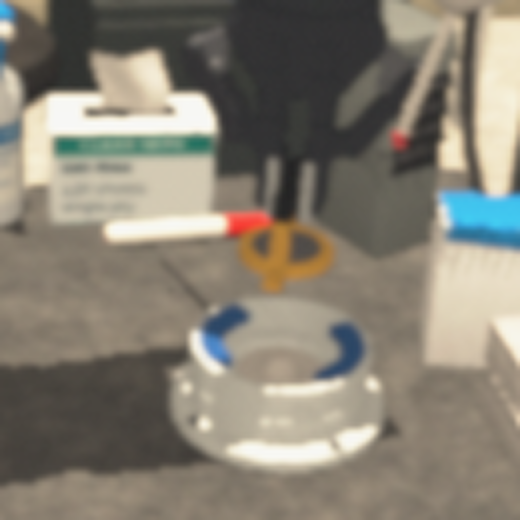

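The ring's disc is at (286,250) and its near lug at (272,283). The near gap spans (232,362) to (318,378), so the lug lines up with it. I lower the ring with a force check before seating.

Scaled: 76 mm / 750 = 0.1013, 72 mm / 750 = 0.096.

shift_gripper:
  plan: [0.0013,0.0013,0.04,0,0,0.0013,0.0013,0.0667,0,0,0.0013,0.0013,0.08,0,0,0.0013,0.0013,0.088,0,0,0.0013,0.0013,0.096,0,0,0.0013,0.0013,0.1013,0,0,0.0013,0.0013,0.1013,0,0,0.0013,0.0013,0.1013,0,0]

```text
time_s: 11.6
position: [616.7, 97.5, 80.8]
tcp_rot: [0.838, 0.545, 0.0, 0.0]
force: [-0.4, -0.2, -3.5]
opening: 0.127
grasp_force: 59.4
```

```bash
python3 -c "
from h import *
rows([(615.6,97,77)]);print(ctrl.observe()['ft_torque'])"
```

```text
tool y deg -23.95 joints [0.14 0.65 1.72 0.   0.77 0.56] pos [616.7  97.5  80.8]
[[-0.9 -0.8  3.8]]
[-0.02914388 -0.0498151  -0.04661948]
```

Scaled: 3 mm / 750 = 0.004, 2 mm / 750 = 0.0027.

shift_gripper:
  plan: [-0.0013,-0.0013,0.0013,0,0,-0.0013,-0.0013,0.0027,0,0,-0.0013,-0.0013,0.004,0,0,-0.0013,-0.0013,0.004,0,0,-0.0013,-0.0013,0.004,0,0]

```text
time_s: 12.1
position: [615.1, 96.9, 77.3]
tcp_rot: [0.838, 0.545, -0.0, -0.0]
force: [0.5, 0.2, -2.1]
opening: 0.125
grasp_force: 59.4
```

shift_gripper:
  plan: [0,0,0,-0.0446,0,0,0,0,-0.0891,0,0,0,0,-0.1337,0,0,0,0,-0.1783,0,0,0,0,-0.2228,0,0,0,0,-0.2674,0,0,0,0,-0.3119,0,0,0,0,-0.3565,0,0,0,0,-0.4011,0,0,0,0,-0.4456,0,0,0,0,-0.4902,0,0,0,0,-0.4997,0]

```text
time_s: 13.3
position: [615.1, 97.0, 77.3]
tcp_rot: [0.206, 0.979, 0.0, 0.0]
force: [-0.2, 1.3, -3.1]
opening: 0.129
grasp_force: 59.5
```

shift_gripper:
  plan: [0,0,0,0,0,0,0,0,0,0]

```text
time_s: 13.5
position: [615.1, 97.0, 77.3]
tcp_rot: [0.208, 0.978, 0.0, 0.0]
force: [0.1, -0.3, -2.4]
opening: 0.125
grasp_force: 59.5
```

```bash
python3 -c "
from h import *
rows([(615.6,97,77)])"
```

```text
tool y deg 65.94 joints [ 0.14  0.65  1.72  0.    0.77 -1.01] pos [615.1  97.   77.3]
[[-0.4  0.2  0.3]]
```

Scaled: -150 mm / 750 = -0.2, -130 mm / 750 = -0.1733.

shift_gripper:
  plan: [0,0,0.0007,0,0,0,0,0.0007,0,0.5,0,0,0.0007,0,0.5,0,0,0.0007,0,0.5,0,0,0.0007,0,0.5,0,0,-0.04,0,0.5,0,0,-0.1067,0,0.5,0,0,-0.1733,0,0.5,0,0,-0.2,0,0.5,0,0,-0.2,0,0.5,0,0,-0.2,0,0.5]

```text
time_s: 14.6
position: [614.8, 96.9, 227.3]
tcp_rot: [0.208, 0.978, 0.0, 0.0]
force: [-0.5, 0.7, 0.2]
opening: 0.502
grasp_force: 0.0
```

```bash
python3 -c "
from h import *
rows([(615.6,97,77)]);print(ctrl.observe()['qvel'].round(3))
s=camrig.capture('side')
c=lambda im,x,y,w,h,k:cv2.resize(im[y:y+h,x:x+w],None,fx=k,fy=k,interpolation=cv2.INTER_CUBIC)
cv2.imwrite('pics/j.png',c(s,240,150,110,90,6)[:,:,::-1])
"
```

```text
tool y deg 66.0 joints [ 0.14  0.45  1.66  0.    1.04 -1.01] pos [614.8  96.9 227.3]
[[ -0.7   0.4 150.3]]
[-0.     0.031  0.025  0.001  0.     0.   ]
```

View pics/j.png

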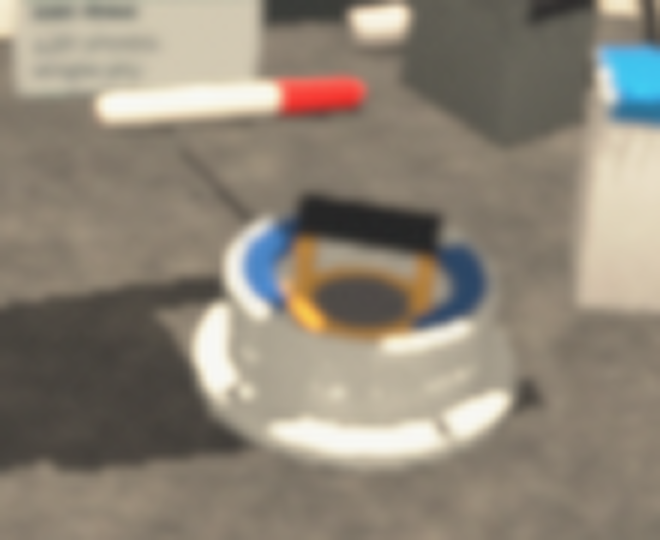

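The brass ring sits level in the barrel. Its handle runs from (300,215) to (440,235), pointing from lip to lip, and the lugs are hidden under the lips. The gripper is clear, so I hand in.

```bash
python3 -c "
from bench import ctrl, camrig
print(ctrl.close_job())"
```

```text
the job is handed in; nothing more can be done
None
```

I handed the job in at about 15 s, and the judge gave no verdict: by the last picture, the setting ring is in the barrel, the retaining ring sits level on it with both lugs turned under the lips, and the gripper is clear.

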